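# Try the piston dusters at the carving stall

## Task

Three piston air dusters stand among the carvings, and one of them is clogged. Try each: push the plunger straight down, fully home if it slides evenly, but stop at once when the resistance builds up, never forcing it. Gently stand the clogged duster upright on the floor of the pale repair tray, beside the tortoise; leave the good ones standing where they are with their plungers home, and do not shift any carving or the tumbler.

Things in the scene. Friction and masses are not known exactly. Their poses are not given: they have to be found in the camera images.
- duster_a_mid (a point): Loose upright piston air duster, 0.2 to 0.3 kg: blue barrel 40 mm across, white band, black cap, 100 mm tall, on a foot 56 mm across, 8 mm thick. Point: on the axis, 50 mm above the underside; z up. A brass nozzle 12 mm thick, 22 mm up, points along +x to 34 mm from the axis. Grip the barrel from above 10 to 15 mm below the cap, plunger between the fingers.
- head_a (a point): Centre of the top face of the red round plunger head (32 mm diameter, 6 mm thick) of duster a. Drawn out it stands 31 mm above the cap (131 mm above the duster's underside); pushed fully home, 6 mm above the cap. Push it straight down at its centre.
- plunger_a (a joint): Stroke of duster a's plunger in m, downward: 0 out (at start), 0.025 home (end stop). A good one slides at an even 2 to 3 N and stays where left. The clogged one (any of the three spots) has trapped air that acts as a spring on top of that: 6 N at 5 mm, 9 N at 10 mm, 13 N at 15 mm; it springs back when let go, and over 15 N spoils its seal.
- figure_a_mid (a point): Tall slim carved wooden figure, 120 mm high, round foot 34 mm in diameter, loose, about 120 g, standing close beside duster a (axes 60 to 66 mm apart). This point is on its axis half-way up. A bystander.
- duster_b_mid (a point): Loose upright piston air duster, 0.2 to 0.3 kg: blue barrel 40 mm across, white band, black cap, 100 mm tall, on a foot 56 mm across, 8 mm thick. Point: on the axis, 50 mm above the underside; z up. A brass nozzle 12 mm thick, 22 mm up, points along +x to 34 mm from the axis. Grip the barrel from above 10 to 15 mm below the cap, plunger between the fingers.
- head_b (a point): Centre of the top face of the red round plunger head (32 mm diameter, 6 mm thick) of duster b. Drawn out it stands 31 mm above the cap (131 mm above the duster's underside); pushed fully home, 6 mm above the cap. Push it straight down at its centre.
- plunger_b (a joint): Stroke of duster b's plunger in m, downward: 0 out (at start), 0.025 home (end stop). A good one slides at an even 2 to 3 N and stays where left. The clogged one (any of the three spots) has trapped air that acts as a spring on top of that: 6 N at 5 mm, 9 N at 10 mm, 13 N at 15 mm; it springs back when let go, and over 15 N spoils its seal.
- figure_b_mid (a point): Tall slim carved wooden figure, 120 mm high, round foot 34 mm in diameter, loose, about 120 g, standing close beside duster b (axes 60 to 66 mm apart). This point is on its axis half-way up. A bystander.
- duster_c_mid (a point): Loose upright piston air duster, 0.2 to 0.3 kg: blue barrel 40 mm across, white band, black cap, 100 mm tall, on a foot 56 mm across, 8 mm thick. Point: on the axis, 50 mm above the underside; z up. A brass nozzle 12 mm thick, 22 mm up, points along +x to 34 mm from the axis. Grip the barrel from above 10 to 15 mm below the cap, plunger between the fingers.
- head_c (a point): Centre of the top face of the red round plunger head (32 mm diameter, 6 mm thick) of duster c. Drawn out it stands 31 mm above the cap (131 mm above the duster's underside); pushed fully home, 6 mm above the cap. Push it straight down at its centre.
- plunger_c (a joint): Stroke of duster c's plunger in m, downward: 0 out (at start), 0.025 home (end stop). A good one slides at an even 2 to 3 N and stays where left. The clogged one (any of the three spots) has trapped air that acts as a spring on top of that: 6 N at 5 mm, 9 N at 10 mm, 13 N at 15 mm; it springs back when let go, and over 15 N spoils its seal.
- figure_c_mid (a point): Tall slim carved wooden figure, 120 mm high, round foot 34 mm in diameter, loose, about 120 g, standing close beside duster c (axes 60 to 66 mm apart). This point is on its axis half-way up. A bystander.
- hippo_mid (a point): Carved black hippo 85 x 42 mm, 45 mm high; loose, a bystander; this point is on its centre line half-way up.
- rhino_mid (a point): Carved dark-brown rhino 85 x 40 mm, 48 mm high; loose, a bystander; this point is on its centre line half-way up.
- giraffe_mid (a point): Carved brown giraffe, body 75 x 36 mm and 60 mm high, its head 146 mm high at its own +x end (this point is half-way up the body, 30 mm above its feet); loose, a bystander; this point is on its centre line.
- tumbler_mid (a point): Clear plastic tumbler 66 mm in diameter, 100 mm high; loose, a bystander; this point is on its centre line half-way up.
- tortoise_mid (a point): Carved tortoise waiting in the repair tray, 44 mm across with the head 34 mm from its centre along its own +x, 31 mm high; loose, a bystander; this point is on its centre line half-way up.
- tray: Repair tray: fixed open pale-wood tray, 200 (its x) x 130 (its y) x 30 mm high, walls and floor 6 mm thick. Origin at the centre of its underside, inner floor 6 mm above it. The tortoise stands in it up to 60 mm from the middle along its x; a duster always fits 55 mm from the middle along x, on the side away from the tortoise.
- display: Display board, fixed, 200 (its x) x 130 x 90 mm high, crowded with carved animals; origin at the centre of its underside. It and the tray trade sides from start to start. An obstacle only.

How it is judged:
By the outcome, as a careful person would: the job done as asked, in the order asked, and still so for the second after the job is handed in, with the robot touching nothing.
It also fails if it takes over 53 s, if anything falls off the work surface, if the arm or the gripper's body presses on something with over 40 N, if the wrist force passes 120 N, or if a joint passes its speed limit or range.

## Robot

A 6-joint arm with a two-finger parallel gripper is mounted at the origin on the work surface. World frame = base frame: x ahead of the robot, y to its left, z up, the work surface at z = 0. Lengths are in m, angles in rad, forces in N, time in s.
With the tool pointing down it reaches from about 0.425 to 1.125 m from the base axis. Payload 14.9 kg.
Tool frame: the origin (TCP) lies between the finger pads; the fingertips stand 25 mm ahead of it and the grasp point (between the pads) lies 6 mm ahead of it; z points along the fingers, y is the line along which they close (so a half turn about z gives the same grasp; the last joint's range is limited). The gripper opens to 91 mm and grips with 3 to 60 N. Pads are 32 mm wide; open, the fingers measure 118 mm over their backs; the gripper's body (76 mm by 178 mm) begins 60 mm behind the grasp point.
Start: joints at [-1.258, 0.379, 1.734, -0, 1.028, -0.033], TCP at [0.237, -0.659, 0.239] pointing down, gripper open.
Joint ranges: [-2.77, 2.77], [-0.74, 2.19], [0, 2.66], [-1.06, 4.2], [0.31, 2.87], [-3.08, 3.08]. Speed limits (rad/s): [1.89, 1.89, 2.39, 3.14, 3.14, 3.14].

## Interface

Orientations are given as a unit quaternion [w, x, y, z].
In Python, from rig import robot, viewer, ticket gives the robot as it stands.
- The arm moves only by the shell command python3 -m inch 'ROWS' [OPENING] [FORCE]. ROWS is JSON, one flat list of numbers, 6 for each row, row after row: the shift along the tool's x, y, z in m, then the turn, a rotation vector about the tool's x, y, z in degrees. A call has 1 to 20 rows; each row shifts and turns the commanded pose from where the row before left it, along the tool's axes as they then stand; what a row does not reach is not made up. A row lasts 1/12 s, in which the tool goes at most 41.7 mm and 7.16 degrees, less where a joint would pass 70% of its speed; a pose out of reach is approached as far as the arm can. A call is refused whole if a number of a shift passes 0.0417 or a number of a turn 7.16, either way. A call with a gripper value outside its range is refused whole. OPENING is the finger opening in m, from 0 to 0.0912, set as the call begins (- or left out, the last holds). The fingers move at their own pace and stop on an object; FORCE is the grip in N (left out, the last holds). Time passes only in rows, so rows that do not move let the fingers close. It gives the time, the measured TCP pose, the force, the opening and the grip force at its end, in the units of the state.
- robot.observe(): the state, without advancing time (a new reading comes with each control period).
- viewer.grab_frame(name): name is "scene" or "side" or "wrist"; returns a dict with "pixels" (480x640x3 uint8, blue, green, red), "z_map" (480x640 float32, m along the optical axis (not along the pixel's ray), 0 where there is no reading), "fx", "fy", "cx", "cy" (pixels), "rvec" (rotation vector, rad) and "tvec" (3), from world to camera coordinates, as OpenCV has them. Camera axes: x right, y down, z forward; pixel columns grow to the right and rows downward; lengths in m; the calibration is good to about 2 mm. A picture is of the moment at which its call begins.
- ticket.job_done(): hands the job in; it is judged then, once.
Trained networks look in the newest picture that a camera, given by its name, has taken for a name from the list of things; names that differ only in an ending like _2 or _b are one class to them, and where a whole thing is asked for, a point or a joint stands for the part that bears it (a point fixed in the world has none). Each returns a list of dicts, best first, with "conf" (0 to 1); they miss things now and then, are a little off and sometimes report something else, mostly with a low value. They report only what shows in the picture. A call takes as long as a camera call.
- viewer.silhouettes(camera, name): "mask" (480x640 bool, what is visible of it) and "rect" ([left, top, right, bottom] in pixels, round what is visible of it).
- viewer.tip_of(camera, name): "point" ([row, column] in pixels: a listed point, or the origin of a listed thing).
The state is a dict: "t": time; "qpos": joint angles; "joint_velocities": joint speeds; "joint_efforts": joint torques, N m; "ee_pos": TCP position; "orientation": TCP orientation; "ft_force": force on the tool from outside, world axes, zero at the start; "moment": the same for the moment, N m; "width": finger opening in m; "finger_force": force on a finger pad.
Only numpy, scipy, OpenCV 4.12 (cv2) and the standard library are available. Lean on these libraries where they do the work, as an engineer would, in place of code of your own. Each camera call takes 0.05 s, during which the arm holds its last target. There are 200 camera calls.

## Working session

There is one attempt and no reset: what is moved stays moved. The work goes in short steps, Python scripts to look and compute and a shell command to move; the robot and the scene stay as the last step left them, time stands still between calls to the robot, and variables do not carry over. Pictures are saved under pics/ and viewed, at most 10 in all, crops included, and the job is handed in when it is done.

```bash
ls; mkdir -p pics; cat > h.py <<'E'
import numpy as np, cv2
from scipy.spatial.transform import Rotation as R
from rig import robot, viewer, ticket
def cam(f):
    Rm=cv2.Rodrigues(np.array(f["rvec"],float))[0]; return Rm,np.array(f["tvec"],float).ravel()
def cloud(f,mask=None):
    z=f["z_map"]; m=z>0
    if mask is not None: m&=mask
    r,c=np.nonzero(m); d=z[r,c]
    P=np.stack([(c-f["cx"])/f["fx"]*d,(r-f["cy"])/f["fy"]*d,d],1)
    Rm,t=cam(f); return (P-t)@Rm, r, c
def ray_at_z(f,rc,z):
    Rm,t=cam(f); d=Rm.T@np.array([(rc[1]-f["cx"])/f["fx"],(rc[0]-f["cy"])/f["fy"],1]); o=-Rm.T@t
    return o+d*(z-o[2])/d[2]
E
python3 - <<'E'
from h import *
s=robot.observe(); print({k:np.round(v,3).tolist() for k,v in s.items()})
for n in("scene","side"):
    f=viewer.grab_frame(n); cv2.imwrite(f"pics/{n}0.png",f["pixels"]); Rm,t=cam(f); print(n,(-Rm.T@t).round(3),Rm[2].round(2))
    for k,z in [("duster_a_mid",.05),("head_a",.131),("figure_a_mid",.06),("hippo_mid",.022),("rhino_mid",.024),("giraffe_mid",.03),("tumbler_mid",.05),("tortoise_mid",.021),("tray",0.006),("display",0)]:
        for o in viewer.tip_of(n,k):
            print(k,round(o["conf"],2),np.round(o["point"]),ray_at_z(f,o["point"],z)[:2].round(3))
E
```

```text
pics
{'t': 0.0, 'qpos': [-1.258, 0.379, 1.735, 0.0, 1.028, -0.033], 'joint_velocities': [0.001, 0.001, -0.001, 0.0, 0.0, 0.0], 'joint_efforts': [-0.0, -76.372, -43.437, 0.065, 0.042, -0.0], 'ee_pos': [0.237, -0.658, 0.238], 'orientation': [-0.001, 0.985, 0.172, -0.0], 'ft_force': [0.92, 0.497, 0.001], 'moment': [-0.053, 0.06, 0.04], 'finger_force': 0.0, 'width': 0.091}
scene [1.352 0.246 0.724] [-0.77 -0.24 -0.59]
duster_a_mid 0.96 [233. 343.] [0.44  0.011]
duster_a_mid 0.47 [238. 186.] [ 0.548 -0.3  ]
duster_a_mid 0.28 [345. 446.] [0.699 0.253]
head_a 0.72 [239. 249.] [ 0.615 -0.121]
head_a 0.72 [262. 395.] [0.609 0.146]
head_a 0.52 [201. 343.] [0.442 0.011]
figure_a_mid 0.69 [304. 359.] [0.655 0.096]
figure_a_mid 0.63 [241. 410.] [0.445 0.152]
figure_a_mid 0.6 [294. 388.] [0.614 0.14 ]
figure_a_mid 0.57 [289. 225.] [ 0.684 -0.148]
hippo_mid 0.59 [238. 408.] [0.383 0.14 ]
rhino_mid 0.82 [219. 281.] [ 0.392 -0.148]
giraffe_mid 0.65 [328. 302.] [0.71  0.008]
giraffe_mid 0.45 [298. 511.] [0.531 0.356]
tumbler_mid 0.8 [346. 443.] [0.703 0.249]
tumbler_mid 0.27 [298. 510.] [0.555 0.352]

[... 484 characters left out ...]
[0.597 0.148]
figure_a_mid 0.84 [285. 338.] [0.485 0.075]
hippo_mid 0.71 [337. 353.] [0.387 0.149]
rhino_mid 0.79 [264. 422.] [ 0.397 -0.146]
rhino_mid 0.25 [256. 372.] [ 0.509 -0.091]
giraffe_mid 0.69 [257. 371.] [ 0.505 -0.081]
giraffe_mid 0.62 [290. 216.] [0.713 0.241]
giraffe_mid 0.58 [243. 288.] [0.703 0.006]
giraffe_mid 0.52 [283. 369.] [0.454 0.   ]
giraffe_mid 0.35 [209. 332.] [ 0.711 -0.183]
tumbler_mid 0.89 [290. 215.] [0.699 0.254]
tumbler_mid 0.71 [242. 290.] [0.685 0.019]
tortoise_mid 0.78 [372. 238.] [0.51  0.367]
tortoise_mid 0.48 [379. 251.] [0.478 0.362]
tortoise_mid 0.23 [226. 434.] [ 0.454 -0.304]
tray 0.72 [381. 251.] [0.484 0.357]
display 0.79 [224. 431.] [ 0.477 -0.334]
```

View pics/scene0.png

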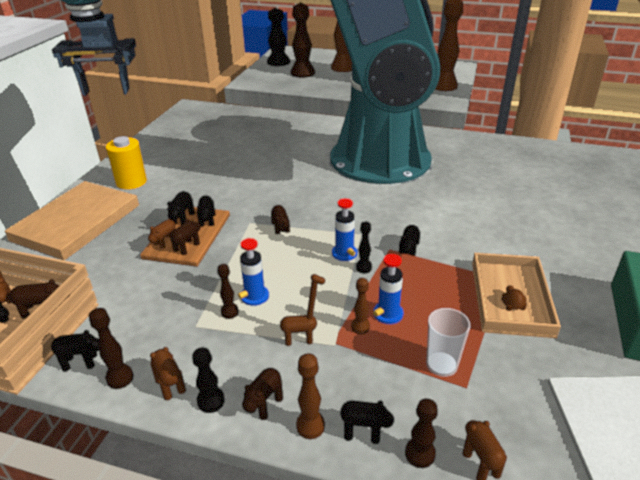

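View pics/side0.png

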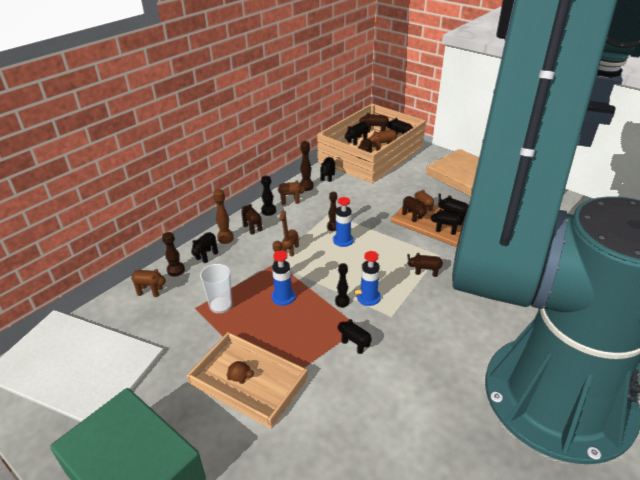

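The scene picture shows three dusters (heads at about (345,204), (250,245) and (393,261)), each with a slim figure beside it. The tray is at (513,293) with the tortoise at (514,298). The side view agrees, so I'll measure these positions with depth next.

```bash
cat > meas.py <<'E'
from h import *
heads=[(.443,.012),(.617,-.118),(.603,.147)]
C={}
for n in("scene","side"):
    f=viewer.grab_frame(n); P,r,c=cloud(f); col=f["pixels"][r,c].astype(int); C[n]=(P,col)
    Rm,t=cam(f); o=-Rm.T@t
    b,g,rd=col.T
    for i,h in enumerate(heads):
        near=np.hypot(*(P[:,:2]-h).T)<.035
        m=near&(rd>150)&(g<70)&(b<70)&(P[:,2]>.1)
        Q=P[m]; top=Q[Q[:,2]>np.percentile(Q[:,2],90)-.004]
        (x,y),rad=cv2.minEnclosingCircle(top[:,:2].astype(np.float32))
        print(n,i,"head",len(top),np.round([x,y,rad],4),"z",np.median(top[:,2]).round(4))
        k=near&(P[:,2]>.05)&(P[:,2]<.098)
        from scipy.optimize import least_squares
        B=P[k&(b>rd+60)]  # blue barrel
        s=least_squares(lambda p:np.hypot(B[:,0]-p[0],B[:,1]-p[1])-.02,h,loss="soft_l1",f_scale=.001).x
        print("   barrel axis",s.round(4),len(B), "blue z max",np.percentile(B[:,2],98).round(3))
        w=P[near&(b>150)&(rd>150)&(g>150)]; print("   white z",np.percentile(w[:,2],[5,95]).round(3) if len(w) else None)
        bz=P[near&(rd>150)&(g>110)&(b<110)&(P[:,2]<.045)]; print("   brass",bz.mean(0).round(3) if len(bz) else None,len(bz))
        # other dark things near
        a=(np.hypot(*(P[:,:2]-s).T)<.1)&(P[:,2]>.012)&(rd<140)&(b<rd+15)&(np.hypot(*(P[:,:2]-s).T)>.034)
        D=P[a]; 
        hi=D[D[:,2]>.09]; print("   tall nearby",len(hi), hi.mean(0).round(3) if len(hi) else None)
    # tray
    for nm in("tray","tortoise_mid","giraffe_mid","tumbler_mid","figure_a_mid"):
        for s in viewer.silhouettes(n,nm)[:3]:
            T,_,_=cloud(f,s["mask"]); 
            if len(T): print(n,nm,round(s["conf"],2),len(T),np.percentile(T,[3,50,97],0).round(3).tolist())
        if nm=="tray":
            T=P[(np.abs(P[:,0]-.495)<.16)&(np.abs(P[:,1]-.355)<.13)&(P[:,2]>.024)&(P[:,2]<.04)&(col.sum(1)>200)]
            rc=cv2.minAreaRect(T[:,:2].astype(np.float32)); print("tray rim",np.round(rc[0],4),np.round(rc[1],4),round(rc[2],2),len(T),np.median(T[:,2]).round(4))
E
python3 meas.py
```

```text
scene 0 head 90 [0.4498 0.0172 0.0157] z 0.1321
   barrel axis [0.4461 0.0151] 141 blue z max 0.072
   white z [0.002 0.107]
   brass [0.466 0.032 0.028] 9
   tall nearby 135 [0.491 0.068 0.109]
scene 1 head 124 [ 0.6285 -0.1166  0.0152] z 0.1321
   barrel axis [ 0.6256 -0.1176] 168 blue z max 0.072
   white z [0.001 0.109]
   brass [ 0.646 -0.128  0.025] 18
   tall nearby 158 [ 0.688 -0.143  0.109]
scene 2 head 169 [0.6035 0.1402 0.0172] z 0.1322
   barrel axis [0.6023 0.1415] 178 blue z max 0.071
   white z [0.075 0.109]
   brass [0.626 0.129 0.027] 33
   tall nearby 176 [0.659 0.101 0.109]
scene tray 0.75 5492 [[0.395, 0.293, 0.004], [0.498, 0.364, 0.009], [0.599, 0.431, 0.032]]
scene tray 0.47 421 [[0.375, -0.174, 0.005], [0.411, -0.144, 0.039], [0.433, -0.122, 0.05]]
scene tray 0.22 256 [[0.589, 0.129, 0.101], [0.606, 0.143, 0.131], [0.618, 0.155, 0.134]]
tray rim [0.4943 0.3602] [0.2056 0.1307] 9.21 1271 0.03
scene tortoise_mid 0.59 491 [[0.491, 0.343, 0.008], [0.527, 0.36, 0.026], [0.539, 0.384, 0.038]]
scene giraffe_mid 0.96 1025 [[0.695, -0.021, 0.007], [0.712, 0.017, 0.051]
[... 985 characters left out ...]
0.468, 0.006, 0.001], [0.477, 0.072, 0.053], [0.524, 0.08, 0.116]]
tray rim [0.4914 0.359 ] [0.2026 0.1326] 9.29 1223 0.0286
side tortoise_mid 0.66 460 [[0.485, 0.343, 0.005], [0.505, 0.367, 0.025], [0.527, 0.383, 0.037]]
side tortoise_mid 0.46 490 [[0.683, -0.066, -0.001], [0.695, 0.017, 0.046], [0.774, 0.042, 0.14]]
side tumbler_mid 0.81 1205 [[0.665, 0.222, 0.008], [0.683, 0.256, 0.07], [0.725, 0.281, 0.1]]
side tumbler_mid 0.24 80 [[0.61, -0.131, 0.109], [0.621, -0.116, 0.13], [0.635, -0.103, 0.133]]
side tumbler_mid 0.2 395 [[0.486, 0.347, 0.012], [0.506, 0.367, 0.027], [0.527, 0.383, 0.037]]
side figure_a_mid 0.93 414 [[0.467, 0.06, 0.002], [0.477, 0.073, 0.048], [0.491, 0.081, 0.116]]
```

```bash
cat > to.py <<'E'
import sys
from h import *
# to.py x y tipz [yaw of tool x, deg]
s=robot.observe(); q=np.array(s["orientation"]); Rt=R.from_quat(q[[1,2,3,0]]); p=np.array(s["ee_pos"])
a=[float(v) for v in sys.argv[1:]]
M=Rt.as_matrix(); yaw=np.degrees(np.arctan2(M[1,0],M[0,0]))
print("t",round(s["t"],2),"tip",(p+M[:,2]*.025).round(4),"yaw",yaw.round(2),"tilt",M[2].round(4),"w",round(s["width"],4),"F",np.round(s["ft_force"],2),"q",np.round(s["qpos"],2))
if a:
    d=np.array(a[:3])-(p+M[:,2]*.025); print("tool shift",(M.T@d).round(4), "len",np.linalg.norm(d).round(3))
    if len(a)>3: print("turn about tool z",round(-((a[3]-yaw+90)%180-90),2))
E
python3 -m inch '[0.029,-0.02,0,0,0,0,0.029,-0.02,0,0,0,0,0.029,-0.02,0,0,0,0,0.029,-0.02,0,0,0,0,0.029,-0.02,0,0,0,0,0.029,-0.02,0,0,0,0,0.029,-0.02,0,0,0,0,0.029,-0.02,0,0,0,0,0.029,-0.02,0,0,0,0,0.029,-0.02,0,0,0,0,0.029,-0.02,0,0,0,0,0.029,-0.02,0,0,0,0,0.029,-0.02,0,0,0,0,0.029,-0.02,0,0,0,0,0.029,-0.02,0,0,0,0,0.029,-0.02,0,0,0,0,0.029,-0.02,0,0,0,0,0.029,-0.02,0,0,0,0,0.026,-0.017,0,0,0,0,0,0,0,0,0,0]' 0 10; python3 to.py .6247 -.1186 .136
```

```text
t: 3.37
ee_pos: [0.6276, -0.1145, 0.2392]
orientation: [-0.0, 0.985, 0.173, 0.001]
ft_force: [0.0, 0.1, 0.2]
width: 0.0007
finger_force: 0.0
t 3.37 tip [ 0.6276 -0.1145  0.2142] yaw 19.98 tilt [ 1.3e-03  1.0e-04 -1.0e+00] w 0.0007 F [0.01 0.1  0.19] q [-0.22  0.28  1.86  0.    0.99  1.  ]
tool shift [-0.0042  0.0028  0.0781] len 0.078
```

```bash
python3 -m inch '[-0.0042,0.0028,0.02,0,0,0,0,0,0.02,0,0,0,0,0,0.02,0,0,0,0,0,0.012,0,0,0,0,0,0,0,0,0]'; python3 -m inch '[0,0,0.002,0,0,0,0,0,0.002,0,0,0,0,0,0.002,0,0,0,0,0,0.001,0,0,0,0,0,0.001,0,0,0]'; python3 to.py .6247 -.1186 .131
```

```text
t: 3.78
ee_pos: [0.6206, -0.1222, 0.1644]
orientation: [-0.001, 0.985, 0.172, -0.002]
ft_force: [-0.7, 0.3, -0.3]
width: 0.0008
finger_force: 0.0
t: 4.2
ee_pos: [0.6223, -0.1223, 0.1594]
orientation: [0.0, 0.985, 0.172, 0.0]
ft_force: [0.1, -0.5, 0.1]
width: 0.0002
finger_force: 0.0
t 4.2 tip [ 0.6223 -0.1223  0.1344] yaw 19.81 tilt [ 7.e-04  4.e-04 -1.e+00] w 0.0002 F [ 0.1  -0.48  0.11] q [-0.23  0.38  1.9   0.    0.86  0.99]
tool shift [ 0.0035 -0.0027  0.0034] len 0.006
```

```bash
python3 - <<'E'
from h import *
a=viewer.grab_frame("wrist");b=viewer.grab_frame("side")
cv2.imwrite("pics/press1.png",np.hstack([cv2.resize(a["pixels"],(400,300)),cv2.resize(b["pixels"][140:320,230:470],(400,300))]))
E
```

```text
(no output)
```

View pics/press1.png

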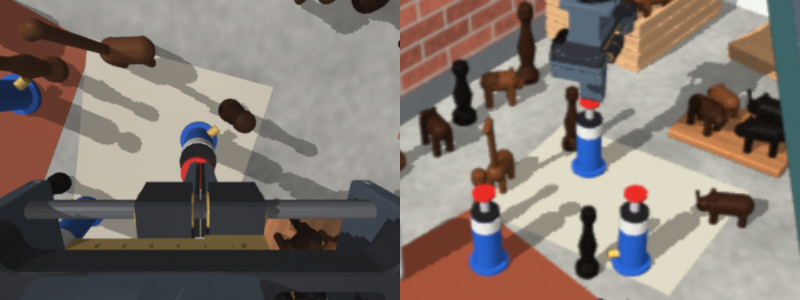

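The tip sits just above the head of duster 1: in the left (wrist) crop the red head is below the closed fingers at about (195,170), and the right crop shows it at (590,103). I'll correct the 4 mm offset, then press in small steps.

```bash
python3 -m inch '[0.0035,-0.0027,0,0,0,0,0,0,0,0,0,0,0,0,0.001,0,0,0,0,0,0.001,0,0,0,0,0,0.001,0,0,0,0,0,0.001,0,0,0,0,0,0,0,0,0]'; python3 to.py .6247 -.1186 .131;  python3 -m inch '[0,0,0.001,0,0,0,0,0,0.001,0,0,0,0,0,0,0,0,0]';  python3 to.py .6247 -.1186 .131
```

```text
t: 4.88
ee_pos: [0.6244, -0.1185, 0.1547]
orientation: [-0.0, 0.985, 0.172, -0.0]
ft_force: [-0.0, -0.1, -0.2]
width: 0.0006
finger_force: 0.0
t 4.88 tip [ 0.6243 -0.1185  0.1297] yaw 19.81 tilt [-1.e-04 -1.e-04 -1.e+00] w 0.0006 F [-0.02 -0.06 -0.19] q [-0.22  0.39  1.9   0.    0.85  1.  ]
tool shift [ 0.0003  0.0002 -0.0013] len 0.001
t: 5.13
ee_pos: [0.6244, -0.1185, 0.1528]
orientation: [-0.0, 0.985, 0.172, -0.0]
ft_force: [0.2, -0.7, 0.7]
width: 0.0007
finger_force: 0.0
t 5.13 tip [ 0.6244 -0.1185  0.1278] yaw 19.81 tilt [-0. -0. -1.] w 0.0007 F [ 0.21 -0.69  0.73] q [-0.22  0.39  1.9   0.    0.85  1.  ]
tool shift [ 0.0003  0.0002 -0.0032] len 0.003
```

```bash
for i in 1 ; do python3 -m inch '[0,0,0.001,0,0,0,0,0,0.001,0,0,0]' | grep -E 'ee|ft'; python3 -m inch '[0,0,0.001,0,0,0,0,0,0.001,0,0,0]' | grep -E 'ee|ft';  python3 -m inch '[0,0,0.001,0,0,0,0,0,0,0,0,0]' | grep -E 'ee|ft'; done
```

```text
ee_pos: [0.6244, -0.1185, 0.1509]
ft_force: [-0.4, -0.4, 2.5]
ee_pos: [0.6244, -0.1185, 0.1488]
ft_force: [-0.5, -0.8, 2.3]
ee_pos: [0.6244, -0.1185, 0.1477]
ft_force: [-0.1, -0.6, -0.2]
```

```bash
python3 -m inch '[0,0,0.001,0,0,0,0,0,0.001,0,0,0]' | grep -E 'ee|ft'; python3 -m inch '[0,0,0.001,0,0,0,0,0,0.001,0,0,0]' | grep -E 'ee|ft';  python3 -m inch '[0,0,0.001,0,0,0,0,0,0.001,0,0,0]' | grep -E 'ee|ft'
```

```text
ee_pos: [0.6244, -0.1185, 0.1459]
ft_force: [0.3, 0.2, 1.7]
ee_pos: [0.6244, -0.1185, 0.1439]
ft_force: [-1.1, 1.3, 2.1]
ee_pos: [0.6244, -0.1185, 0.1418]
ft_force: [-0.9, -0.3, 2.0]
```

```bash
python3 -m inch '[0,0,0.002,0,0,0,0,0,0.002,0,0,0,0,0,0.002,0,0,0,0,0,0.002,0,0,0]' | grep -E 'ee|ft'; python3 -m inch '[0,0,0.001,0,0,0,0,0,0.001,0,0,0]' | grep -E 'ee|ft';  python3 -m inch '[0,0,0.0007,0,0,0]' | grep -E 'ee|ft'; python3 -m inch '[0,0,0.0005,0,0,0]' | grep -E 'ee|ft'
```

```text
ee_pos: [0.6244, -0.1185, 0.1337]
ft_force: [-0.1, -0.0, 1.5]
ee_pos: [0.6244, -0.1185, 0.1317]
ft_force: [0.0, 0.2, 2.2]
ee_pos: [0.6245, -0.1185, 0.1312]
ft_force: [-1.8, -0.6, 12.1]
ee_pos: [0.6247, -0.1186, 0.1312]
ft_force: [-3.3, 0.2, 14.2]
```

```bash
python3 -m inch '[0,0,-0.01,0,0,0,0,0,-0.03,0,0,0,0.0073,-0.028,0,0,0,0,0.0073,-0.028,0,0,0,0,0.0073,-0.028,0,0,0,0,0.0073,-0.028,0,0,0,0,0.0073,-0.028,0,0,0,0,0.0073,-0.028,0,0,0,0,0.0073,-0.028,0,0,0,0,0.0073,-0.028,0,0,0,0,0.0073,-0.028,0,0,0,0,0,0,0,0,0,0,0,0,0,0,0,0,0,0,0,0,0,0]'; python3 to.py .6014 .1405 .133
```

```text
t: 7.97
ee_pos: [0.6008, 0.1407, 0.1709]
orientation: [0.0, 0.985, 0.172, 0.0]
ft_force: [0.0, -0.2, -0.1]
width: 0.0002
finger_force: 0.0
t 7.97 tip [0.6008 0.1407 0.1459] yaw 19.84 tilt [ 1.e-04  1.e-04 -1.e+00] w 0.0002 F [ 0.04 -0.16 -0.1 ] q [ 0.19  0.34  1.94 -0.    0.87  1.42]
tool shift [0.0005 0.0003 0.0129] len 0.013
```

```bash
python3 -m inch '[0,0,0.008,0,0,0,0,0,0.004,0,0,0,0,0,0.001,0,0,0,0,0,0.001,0,0,0,0,0,0.001,0,0,0,0,0,0.001,0,0,0]'| grep -E 'ee|ft'; python3 -m inch '[0,0,0.001,0,0,0,0,0,0.001,0,0,0]' | grep -E 'ee|ft';  python3 -m inch '[0,0,0.001,0,0,0,0,0,0.001,0,0,0]' | grep -E 'ee|ft'
```

```text
ee_pos: [0.6009, 0.1406, 0.1548]
ft_force: [-1.0, -0.7, 3.0]
ee_pos: [0.601, 0.1408, 0.1529]
ft_force: [-2.0, -1.1, 3.8]
ee_pos: [0.601, 0.1409, 0.1509]
ft_force: [-1.4, -2.6, 6.3]
```

Resistance climbs from 3.0 to 3.8 to 6.3 N at about 5 mm, so this is the clogged one and I'm stopping here. The last duster still has to be tried.

```bash
python3 -m inch '[0,0,-0.01,0,0,0,0,0,-0.013,0,0,0,-0.0237,0.0083,0,0,0,0,-0.0237,0.0083,0,0,0,0,-0.0237,0.0083,0,0,0,0,-0.0237,0.0083,0,0,0,0,-0.0237,0.0083,0,0,0,0,-0.0237,0.0083,0,0,0,0,-0.0237,0.0083,0,0,0,0,-0.0237,0.0083,0,0,0,0,0,0,0,0,0,0,0,0,0,0,0,0,0,0,0,0,0,0]'; python3 to.py .4452 .0142 .133
```

```text
t: 9.88
ee_pos: [0.446, 0.0143, 0.1748]
orientation: [0.0, 0.985, 0.172, 0.001]
ft_force: [1.1, 0.3, -0.5]
width: 0.0001
finger_force: 0.0
t 9.88 tip [0.446  0.0143 0.1498] yaw 19.79 tilt [ 1.9e-03  6.0e-04 -1.0e+00] w 0.0001 F [ 1.15  0.27 -0.51] q [-0.02  0.07  2.27  0.    0.8   1.2 ]
tool shift [-0.0009 -0.0002  0.0167] len 0.017
```

```bash
python3 -m inch '[0,0,0.01,0,0,0,0,0,0.006,0,0,0,0,0,0.001,0,0,0,0,0,0.001,0,0,0,0,0,0.001,0,0,0,0,0,0.001,0,0,0]'| grep -E 'ee|ft'; python3 -m inch '[0,0,0.001,0,0,0,0,0,0.001,0,0,0]' | grep -E 'ee|ft';  python3 -m inch '[0,0,0.001,0,0,0,0,0,0.001,0,0,0]' | grep -E 'ee|ft'
```

```text
ee_pos: [0.4452, 0.0143, 0.1537]
ft_force: [0.5, 1.9, 2.2]
ee_pos: [0.4451, 0.0142, 0.1518]
ft_force: [0.1, 1.2, 1.3]
ee_pos: [0.445, 0.0141, 0.1497]
ft_force: [0.6, 0.9, 1.5]
```

```bash
python3 -m inch '[0,0,0.001,0,0,0,0,0,0.001,0,0,0,0,0,0.001,0,0,0,0,0,0.001,0,0,0]' | grep -E 'ee|ft'; python3 -m inch '[0,0,0.002,0,0,0,0,0,0.002,0,0,0]' | grep -E 'ee|ft';python3 -m inch '[0,0,0.002,0,0,0,0,0,0.002,0,0,0,0,0,0.002,0,0,0]' | grep -E 'ee|ft'
```

```text
ee_pos: [0.4449, 0.0141, 0.1456]
ft_force: [0.8, -0.0, 2.1]
ee_pos: [0.445, 0.0141, 0.1416]
ft_force: [0.2, 0.2, 2.0]
ee_pos: [0.4449, 0.0141, 0.1355]
ft_force: [1.3, 1.2, 1.3]
```

```bash
python3 -m inch '[0,0,0.001,0,0,0,0,0,0.001,0,0,0]' | grep -E 'ee|ft'; python3 -m inch '[0,0,0.001,0,0,0]' | grep -E 'ee|ft'
```

```text
ee_pos: [0.4449, 0.0141, 0.1336]
ft_force: [1.6, 0.7, 1.6]
ee_pos: [0.4449, 0.0141, 0.1326]
ft_force: [1.8, 0.7, 0.7]
```

```bash
python3 -m inch '[0,0,0.0007,0,0,0]' | grep -E 'ee|ft'; python3 -m inch '[0,0,0.0005,0,0,0]' | grep -E 'ee|ft'; python3 -m inch '[0,0,0.0005,0,0,0]' | grep -E 'ee|ft'
```

```text
ee_pos: [0.445, 0.0141, 0.132]
ft_force: [-0.2, 1.2, 1.5]
ee_pos: [0.4449, 0.0142, 0.1315]
ft_force: [0.1, 0.5, 2.1]
ee_pos: [0.4453, 0.0142, 0.1312]
ft_force: [0.7, 2.9, 9.2]
```

Duster 0 pushed home evenly. Next I'll lift, return above duster 2 and turn so the fingers close across the line to its figure.

```bash
python3 -m inch '[0,0,-0.01,0,0,0,0,0,-0.03,0,0,0,0,0,-0.035,0,0,0,0.0237,-0.0083,0,0,0,0,0.0237,-0.0083,0,0,0,0,0.0237,-0.0083,0,0,0,0,0.0237,-0.0083,0,0,0,0,0.0237,-0.0083,0,0,0,0,0.0237,-0.0083,0,0,0,0,0.0237,-0.0083,0,0,0,0,0.0237,-0.0083,0,0,0,0,0,0,0,0,0,0,0,0,0,0,0,0]' 0.075 15; python3 -m inch '[0,0,0,0,0,7.15,0,0,0,0,0,7.15,0,0,0,0,0,7.15,0,0,0,0,0,7.15,0,0,0,0,0,7.15,0,0,0,0,0,7.15,0,0,0,0,0,7.15,0,0,0,0,0,7.15,0,0,0,0,0,0,0,0,0,0,0,0]' >/dev/null;  python3 to.py .6014 .1405 .065 -37.4; python3 - <<'E'
from h import *
from scipy.optimize import least_squares
heads=[(.4452,.0142),(.6247,-.1186),(.6014,.1405)]
for n in("scene","side","wrist"):
    f=viewer.grab_frame(n); P,r,c=cloud(f); b,g,rd=f["pixels"][r,c].astype(int).T
    cv2.imwrite(f"pics/{n}2.png",f["pixels"])
    for i,h in enumerate(heads):
        near=np.hypot(*(P[:,:2]-h).T)<.035
        H=P[near&(rd>150)&(g<70)&(b<70)&(P[:,2]>.08)]; B=P[near&(b>rd+60)&(P[:,2]>.04)&(P[:,2]<.09)]; K=P[near&(rd<70)&(b<70)&(P[:,2]>.087)&(P[:,2]<.098)]
        if len(H)>20: print(n,i,"head z",np.percentile(H[:,2],90).round(4),"xy",H.mean(0)[:2].round(4))
        if len(B)>20:
            s=least_squares(lambda p:np.hypot(B[:,0]-p[0],B[:,1]-p[1])-.02,h,loss="soft_l1",f_scale=.001).x; print("   axis",s.round(4),len(B))
            if len(K)>10: print("   cap radius",np.median(np.hypot(*(K[:,:2]-s).T)).round(4),len(K), "barrel",np.median(np.hypot(*(B[:,:2]-s).T)).round(4))
    G=P[(g>rd+25)&(g>b+10)&(P[:,1]>.4)&(P[:,0]>.1)]
    if len(G)>50: print(n,"green",np.percentile(G,[2,98],0).round(3).tolist())
E
```

```text
t: 13.05
ee_pos: [0.6009, 0.1413, 0.2061]
orientation: [0.0, 0.985, 0.173, -0.0]
ft_force: [-0.2, -0.9, -0.1]
width: 0.0748
finger_force: 0.0
t 13.88 tip [0.6    0.1403 0.1812] yaw -37.18 tilt [-3.e-04  5.e-04 -1.e+00] w 0.0751 F [ 0.38  0.67 -1.42] q [ 0.19  0.29  1.92 -0.    0.93  2.41]
tool shift [ 0.001  -0.001   0.1162] len 0.116
turn about tool z 0.22
scene 0 head z 0.1086 xy [0.4518 0.017 ]
   axis [0.4457 0.0153] 213
   cap radius 0.0191 22 barrel 0.02
scene 1 head z 0.1085 xy [ 0.6305 -0.1154]
   axis [ 0.6257 -0.1181] 224
   cap radius 0.0191 21 barrel 0.0199
scene 2 head z 0.1306 xy [0.6048 0.1423]
   axis [0.6024 0.1414] 261
   cap radius 0.0192 27 barrel 0.02
scene green [[0.414, 0.545, 0.01], [0.602, 0.567, 0.093]]
side 0 head z 0.1067 xy [0.442  0.0166]
   axis [0.4441 0.0136] 162
   cap radius 0.0182 15 barrel 0.02
side 1 head z 0.1076 xy [ 0.6237 -0.1164]
   axis [ 0.6239 -0.1198] 121
   cap radius 0.0198 21 barrel 0.02
side 2 head z 0.1295 xy [0.5985 0.1412]
   axis [0.6003 0.1394] 167
   cap radius 0.017 34 barrel 0.02
side green [[0.399, 0.549, 0.052], [0.591, 0.692, 0.092]]
wrist 0 head z 0.1071 xy [0.4543 0.0119]
   axis [0.4462 0.0137] 606
   cap radius 0.0196 96 barrel 0.02
wrist 1 head z 0.1074 xy [ 0.6177 -0.1097]
wrist 2 head z 0.1292 xy [0.6032 0.1397]
   axis [0.6025 0.14  ] 102
```

View pics/wrist2.png

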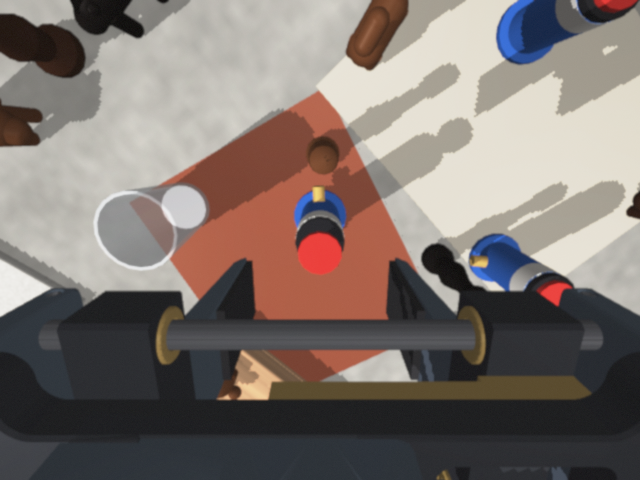

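The wrist view shows the red head at (320,253), midway between the open fingers. The figure's head at (323,155) lies off along tool x, so the fingers can descend clear of it.

```bash
python3 -m inch '[0.001,-0.001,0.02,0,0,0.2,0,0,0.02,0,0,0,0,0,0.02,0,0,0,0,0,0.02,0,0,0,0,0,0.02,0,0,0,0,0,0.016,0,0,0,0,0,0,0,0,0,0,0,0,0,0,0]'; python3 to.py .6015 .1403 .065
```

```text
t: 14.7
ee_pos: [0.6017, 0.1409, 0.0897]
orientation: [0.0, 0.947, -0.321, -0.001]
ft_force: [0.2, -0.0, 0.7]
width: 0.0751
finger_force: 0.0
t 14.7 tip [0.6017 0.1409 0.0647] yaw -37.5 tilt [-0.0011  0.0012 -1.    ] w 0.0751 F [ 0.21 -0.03  0.7 ] q [ 0.19  0.46  1.95 -0.    0.73  2.42]
tool shift [ 0.0002  0.0006 -0.0003] len 0.001
```

```bash
python3 -m inch '[0,0,0,0,0,0,0,0,0,0,0,0,0,0,0,0,0,0,0,0,0,0,0,0,0,0,0,0,0,0,0,0,0,0,0,0]' 0.03 15;python3 -m inch '[0,0,0,0,0,0,0,0,0,0,0,0]';  python3 -m inch '[0,0,-0.003,0,0,0,0,0,-0.007,0,0,0,0,0,0,0,0,0]'
```

```text
t: 15.2
ee_pos: [0.6023, 0.141, 0.0903]
orientation: [-0.0, 0.947, -0.322, 0.0]
ft_force: [-0.0, -0.9, 1.5]
width: 0.0398
finger_force: 15.0
t: 15.37
ee_pos: [0.6023, 0.141, 0.0903]
orientation: [-0.0, 0.947, -0.322, 0.0]
ft_force: [-1.2, -1.4, 5.6]
width: 0.0398
finger_force: 15.0
t: 15.62
ee_pos: [0.6026, 0.1412, 0.1011]
orientation: [-0.0, 0.947, -0.322, 0.0]
ft_force: [-0.3, 0.4, -2.3]
width: 0.0397
finger_force: 15.0
```

The duster is held: lifting drew a 2.3 N weight reading at an opening of 39.7 mm. I'll carry it over the tray, then re-measure the tray and tortoise.

```bash
python3 -m inch '[0,0,-0.015,0,0,0,0,0,-0.02,0,0,0,0,0,-0.02,0,0,0,0,0,-0.015,0,0,0,-0.0107,-0.0028,0,0,0,0,-0.0214,-0.0056,0,0,0,0,-0.0214,-0.0056,0,0,0,0,-0.0214,-0.0056,0,0,0,0,-0.0214,-0.0056,0,0,0,0,-0.0214,-0.0056,0,0,0,0,-0.0214,-0.0056,0,0,0,0,-0.0214,-0.0056,0,0,0,0,-0.0214,-0.0056,0,0,0,0,-0.0214,-0.0056,0,0,0,0,-0.0214,-0.0056,0,0,0,0,-0.0214,-0.0056,0,0,0,0,-0.0107,-0.0028,0,0,0,0,0,0,0,0,0,0,0,0,0,0,0,0]'; python3 to.py .439 .351 .0713; python3 - <<'E'
from h import *
for n in("scene","side"):
    f=viewer.grab_frame(n); P,r,c=cloud(f); col=f["pixels"][r,c].astype(int)
    T=P[(np.abs(P[:,0]-.495)<.16)&(np.abs(P[:,1]-.355)<.13)&(P[:,2]>.024)&(P[:,2]<.034)&(col.sum(1)>250)]
    rc=cv2.minAreaRect(T[:,:2].astype(np.float32)); print(n,"rim",np.round(rc[0],4),np.round(rc[1],4),round(rc[2],2))
    th=np.radians(9.25); A=np.array([[np.cos(th),np.sin(th)],[-np.sin(th),np.cos(th)]])
    L=(P[:,:2]-rc[0])@A.T; inside=(np.abs(L[:,0])<.085)&(np.abs(L[:,1])<.052)&(P[:,2]>.014)&(P[:,2]<.045)&(col[:,2]<150)
    print("tortoise local",np.percentile(L[inside],[2,50,98],0).round(3).tolist(),inside.sum())
    cv2.imwrite(f"pics/{n}3.png",f["pixels"])
a=cv2.imread("pics/scene3.png")[180:360,360:600];b=cv2.imread("pics/side3.png")[260:440,150:390]
cv2.imwrite("pics/both3.png",np.hstack([cv2.resize(a,(400,300)),cv2.resize(b,(400,300))]))
E
```

```text
t: 17.2
ee_pos: [0.4392, 0.3511, 0.1698]
orientation: [0.0, 0.947, -0.322, -0.0]
ft_force: [-0.4, -0.4, -2.7]
width: 0.0397
finger_force: 15.0
t 17.2 tip [0.4392 0.3511 0.1448] yaw -37.51 tilt [-0.e+00  4.e-04 -1.e+00] w 0.0397 F [-0.35 -0.41 -2.71] q [ 0.63  0.26  2.05 -0.    0.83  2.86]
tool shift [-0.0001  0.0001  0.0735] len 0.074
scene rim [0.4947 0.3601] [0.205  0.1311] 9.53
tortoise local [[-0.0, -0.02], [0.033, -0.005], [0.045, 0.017]] 406
side rim [0.4911 0.3593] [0.2025 0.1326] 9.53
tortoise local [[-0.007, -0.018], [0.015, 0.004], [0.038, 0.02]] 389
```

View pics/both3.png

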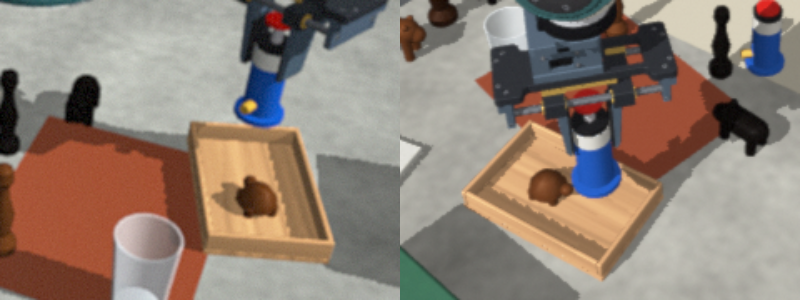

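The views show the duster over the empty end of the tray, with the tortoise at local x of -7 to +45 mm, leaving about 20 mm of clearance. I'll lower it now.

```bash
python3 -m inch '[0,0,0.015,0,0,0,0,0,0.02,0,0,0,0,0,0.02,0,0,0,0,0,0.01,0,0,0,0,0,0.004,0,0,0,0,0,0.002,0,0,0,0,0,0,0,0,0]'| grep -E 'ee|ft'; python3 -m inch '[0,0,0.001,0,0,0,0,0,0.0005,0,0,0]'| grep -E 'ee|ft'; python3 -m inch '[0,0,0.0005,0,0,0]'| grep -E 'ee|ft'
```

```text
ee_pos: [0.4401, 0.3509, 0.0993]
ft_force: [0.6, 0.4, -2.4]
ee_pos: [0.4402, 0.3512, 0.0983]
ft_force: [-0.2, 0.2, -3.0]
ee_pos: [0.44, 0.3512, 0.0977]
ft_force: [-0.0, -0.8, -3.0]
```

```bash
for k in 1; do python3 -m inch '[0,0,0.0005,0,0,0]'| grep -E 'ee|ft'; python3 -m inch '[0,0,0.0005,0,0,0]'| grep -E 'ee|ft'; python3 -m inch '[0,0,0.0005,0,0,0]'| grep -E 'ee|ft';  done
```

```text
ee_pos: [0.4399, 0.3511, 0.097]
ft_force: [-0.2, -0.2, -2.2]
ee_pos: [0.4398, 0.3511, 0.0963]
ft_force: [-1.0, -1.0, 1.6]
ee_pos: [0.4399, 0.3511, 0.0961]
ft_force: [-4.8, -5.2, 16.8]
```

```bash
python3 -m inch '[0,0,-0.0005,0,0,0,0,0,0,0,0,0]'; python3 -m inch '[0,0,0,0,0,0,0,0,0,0,0,0,0,0,0,0,0,0,0,0,0,0,0,0,0,0,0,0,0,0,0,0,0,0,0,0]' 0.075; python3 to.py
```

```text
t: 18.55
ee_pos: [0.4398, 0.351, 0.0962]
orientation: [-0.0, 0.947, -0.322, 0.0]
ft_force: [0.2, 0.8, -0.5]
width: 0.0401
finger_force: 15.0
t: 19.05
ee_pos: [0.4397, 0.351, 0.096]
orientation: [-0.0, 0.947, -0.322, 0.0]
ft_force: [-0.3, -0.0, 0.3]
width: 0.074
finger_force: 0.0
t 19.05 tip [0.4397 0.351  0.071 ] yaw -37.58 tilt [ 0. -0. -1.] w 0.074 F [-0.3  -0.03  0.34] q [ 0.63  0.38  2.06 -0.    0.7   2.86]
```

Released. I'll retreat straight up and check everything.

```bash
python3 -m inch '[0,0,-0.01,0,0,0,0,0,-0.02,0,0,0,0,0,-0.03,0,0,0,0,0,-0.03,0,0,0,0,0,-0.03,0,0,0,0,0,-0.03,0,0,0,0,0,-0.03,0,0,0,0,0,0,0,0,0,0,0,0,0,0,0]'; sed -i 's/^heads=.*/heads=[(.4452,.0142),(.6247,-.1186),(.44,.351)]/; s/\[:3\]:/[:2]:/' meas.py; python3 meas.py | grep -vE 'white|brass'; python3 - <<'E'
from h import *
a=viewer.grab_frame("scene")["pixels"][160:400,180:600];b=viewer.grab_frame("side")["pixels"][170:440,140:480]
cv2.imwrite("pics/end.png",np.hstack([cv2.resize(a,(430,400)),cv2.resize(b,(370,400))]))
E
```

```text
t: 19.8
ee_pos: [0.4403, 0.3514, 0.2784]
orientation: [-0.002, 0.947, -0.322, 0.001]
ft_force: [-0.5, 0.2, -1.1]
width: 0.0753
finger_force: 0.0
scene 0 head 85 [0.4503 0.0166 0.0153] z 0.1074
   barrel axis [0.4458 0.0153] 131 blue z max 0.07
   tall nearby 139 [0.491 0.068 0.108]
scene 1 head 132 [ 0.6292 -0.1174  0.0164] z 0.107
   barrel axis [ 0.6258 -0.1177] 170 blue z max 0.072
   tall nearby 159 [ 0.688 -0.142  0.109]
scene 2 head 113 [0.4438 0.3512 0.0146] z 0.1355
   barrel axis [0.4401 0.3519] 221 blue z max 0.077
   tall nearby 4957 [0.462 0.336 0.402]
scene tray 0.68 4565 [[0.395, 0.293, 0.005], [0.518, 0.373, 0.009], [0.6, 0.43, 0.032]]
tray rim [0.4952 0.3603] [0.2052 0.1307] 9.51 1334 0.0302
scene tortoise_mid 0.76 471 [[0.494, 0.344, 0.01], [0.528, 0.361, 0.027], [0.539, 0.383, 0.037]]
scene giraffe_mid 0.86 1037 [[0.696, -0.021, 0.007], [0.712, 0.018, 0.05], [0.73, 0.039, 0.144]]
scene tumbler_mid 0.57 2273 [[0.669, 0.225, 0.009], [0.717, 0.253, 0.071], [0.729, 0.28, 0.101]]
scene tumbler_mid 0.38 155 [[0.616, -0.13, 0.103], [0.631, -0.118, 0.107], [0.642, -0.104, 0
[... 462 characters left out ...]
 [ 0.676 -0.142  0.107]
side 2 head 185 [0.4387 0.3511 0.0175] z 0.1337
   barrel axis [0.4387 0.3499] 177 blue z max 0.077
   tall nearby 6042 [0.415 0.368 0.432]
tray rim [0.4914 0.3594] [0.2027 0.1318] 9.21 1218 0.0288
side tortoise_mid 0.92 414 [[0.485, 0.346, 0.011], [0.506, 0.367, 0.026], [0.526, 0.383, 0.036]]
side tortoise_mid 0.42 4994 [[0.388, 0.289, 0.001], [0.497, 0.375, 0.007], [0.59, 0.432, 0.031]]
side giraffe_mid 0.67 93 [[0.684, 0.021, 0.088], [0.69, 0.03, 0.119], [0.697, 0.043, 0.143]]
side tumbler_mid 0.69 574 [[0.665, 0.243, 0.004], [0.674, 0.269, 0.047], [0.711, 0.28, 0.094]]
side figure_a_mid 0.76 427 [[0.468, 0.061, 0.003], [0.477, 0.073, 0.052], [0.491, 0.082, 0.116]]
```

View pics/end.png

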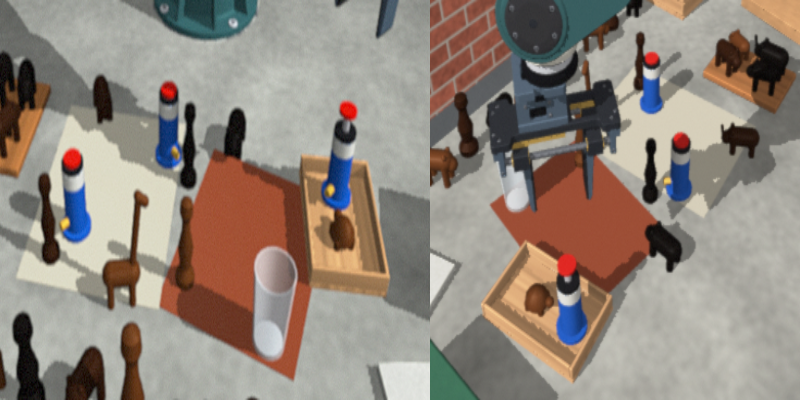

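The final views show both good dusters with heads home at about z 0.106. The clogged one stands upright in the tray beside the tortoise, and the figures, giraffe, tumbler and tortoise measure as before.

```bash
python3 -c "
from rig import ticket; print(ticket.job_done())"
```

```text
the job is handed in; nothing more can be done
None
```

I handed the job in: the clogged duster, the one nearest the tumbler, stands upright in the repair tray beside the tortoise; the two good ones stand where they were with plungers home, and nothing I re-checked (figures, giraffe, tumbler, tortoise) had moved.

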